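Register the printing block in the corner stops and hold it

ROBOT

A 6-joint arm with a two-finger parallel gripper is mounted at the origin on the work surface. World frame = base frame: x ahead of the robot, y to its left, z up, the work surface at z = 0. Lengths are in m, angles in rad, forces in N, time in s.
With the tool pointing down it reaches from about 0.25 to 0.775 m from the base axis. Payload 4 kg.
Tool frame: the origin (TCP) lies between the finger pads; the fingertips stand 11 mm ahead of it and the grasp point (between the pads) lies 8 mm behind it; x points along the fingers, y is the direction in which the jaws open and shut, and the axes are right-handed (so a half turn about x gives the same grasp; the last joint's range is limited). The gripper opens to 85 mm and grips with 20 to 120 N. Pads are 22 mm wide; open, the fingers measure 114 mm over their backs; the gripper's body (76 mm by 85 mm) begins 54 mm behind the grasp point. The pads swing forward as they close: fully open they stand 13 mm farther back than shut.
Start: joints at [-1.361, 0.087, 1.371, -0, 1.684, -0.103], TCP at [0.169, -0.523, 0.242] pointing down, gripper open.
Joint ranges: [-3.1, 3.1], [-0.76, 2.03], [0.27, 2.55], [-1.08, 4.22], [0.17, 2.65], [-2.57, 2.57]. Speed limits (rad/s): [2.79, 2.79, 3.14, 3.14, 3.14, 3.14].

INTERFACE

Orientations are given as [roll, pitch, yaw] about the fixed x, y, z axes, in that order (R = Rz(yaw) Ry(pitch) Rx(roll)).
In Python, from station import get_obs, grab_frame, calibration, sign_off gives the robot as it stands. The module is installed in compiled form; this text tells all that it offers.
- The arm moves only by the tool step_arm, never from a script. Its argument "targets" is a list of rows, each a list of 7 numbers: the opening in per cent of the stroke, from 0 (shut) to 100 (fully open), then the shift along the tool's x, y, z in mm, then the turn, a rotation vector about the tool's x, y, z in rad. A call has 1 to 20 rows; each row shifts and turns the commanded pose from where the row before left it, along the tool's axes as they then stand; what a row does not reach is not made up. A row lasts 1/8 s, in which the tool goes at most 62.5 mm and 10.7 degrees, less where a joint would pass 70% of its speed; a pose out of reach is approached as far as the arm can. A call with a gripper value outside its range is refused whole. The fingers move at their own pace and stop on an object; "grip_force" is the grip in N (left out, the last holds). Time passes only in rows, so rows that do not move let the fingers close. It gives the time, the measured TCP pose, the force and the opening at its end, in the units of the state.
- get_obs(): the state, without advancing time (a new reading comes with each control period).
- grab_frame(name): name is "scene" or "top" or "wrist"; returns the picture (420x560x3 uint8, red, green, blue); there is no depth.
- calibration(name): a dict with "fx", "fy", "cx", "cy" (pixels), "k1" (the pictures are not rectified: a ray, as slopes to the right and down, at radius r is drawn at 1 + k1 r^2 times it, then the intrinsics apply), "cam_to_world" (4x4, takes a point from camera to world coordinates); the wrist camera has in their place "hand_eye" (4x4, takes a point from camera to tool coordinates, whose origin is the TCP and whose axes are the tool frame's). Camera axes: x right, y up, looking along -z (the intrinsics and any distortion apply to the point x, -y, -z); pixel columns grow to the right and rows downward; lengths in m; the calibration is good to about 2 mm. A picture is of the moment at which its call begins: read the wrist's pose just before it. calibration takes no time and is no camera call.
- sign_off(): hands the job in, once; it reports no verdict.
The state is a dict: "time_s": time; "joint_positions": joint angles; "joint_velocities": joint speeds; "effort": joint torques, N m; "tool_pos": TCP position; "eef_rot": TCP orientation; "force": force on the tool from outside, world axes, zero at the start; "wrist_torque": the same for the moment, N m; "gripper_width": finger opening in m.
Only numpy, scipy, OpenCV 4.12 (cv2) and the standard library are available. Lean on these libraries where they do the work, as an engineer would, in place of code of your own. Each camera call takes 0.05 s, during which the arm holds its last target.

TASK

Pick up the larger of the two hand printing blocks by its handle and set it down flat on the registration board, with its long side alongside the long stop and still about a finger's width clear of both stops. Then slide it along the board into the corner until it is flush against both stops at once, and finish while still holding it there, pressed firmly (without ramming) against both stops as for a print. Leave the smaller block and everything else on the table where it is.

Things in the scene. Friction and masses are not known exactly. Their poses are not given: they have to be found in the camera images.
- block_center (a point): The larger hand printing block: a pale wooden slab 90 mm (its x) by 120 mm (its y) by 28 mm high with a smooth black plastic printing face underneath, and on its back a dark wooden bar handle 24 mm wide (x), 80 mm long (along y), 42 mm high, centred; 70 mm high overall, 0.3 to 0.5 kg. This point is its centre, half-way up (35 mm above its underside, 7 mm above the slab's top, inside the handle); z up. It starts flat on the table; either end of it may face the short stop.
- small_block_center (a point): The smaller printing block, which stays where it is: the same build, slab 64 by 64 by 28 mm, handle bar 24 by 50 by 42 mm. The point is its centre, 35 mm above its underside. The two blocks may have swapped places.
- board: The registration board, plywood 220 mm (its x) by 270 mm (its y), 15 mm thick, waxed so that the block slides easily on it and along the stops (friction about 0.25), fixed to the table; it may lie turned by up to 0.35 rad. Origin: centre of its underside; z up, x away from the robot, y to the left. Seated in the corner and aligned with the board, the larger block has its centre at x = +47, y = +57, z = +50 mm in this frame.
- long_stop: The long wooden stop rail fixed along the board's far (+x) edge: 18 mm (x) by 270 mm (y), 24 mm high above the board's top, rigid. Origin: centre of its underside, at x = +101, y = 0, z = +15 mm in the board's frame; its inner face, looking to the board's -x, is at board x = +92 mm.
- short_stop: The short wooden stop rail fixed along the board's left (+y) edge, butting up to the long one: 110 mm (x) by 18 mm (y), 24 mm high above the board's top, rigid. Origin: centre of its underside, at x = +37, y = +126, z = +15 mm in the board's frame; its inner face, looking to the board's -y, is at board y = +117 mm.
- tape: Bystander: roll of paper tape lying flat, 60 mm across, 20 mm high; origin at the centre of its underside.
- brush_jar: Bystander: green glass jar 72 mm across, 100 mm high, brushes standing in it up to 180 mm; origin at the centre of its underside.
- ink_tin: Bystander: closed metal tin 76 mm across, 60 mm high; origin at the centre of its underside.
- mug: Bystander: white mug 80 mm across, 90 mm high, handle to its +y; origin at the centre of its underside.
There are look-alikes about, which are no part of the job. Leave any purple look-alike of the part that bears block_center alone.

How it is judged:
By the outcome, as a careful person would: the job done as asked, in the order asked, and still so for the second after the job is handed in, while the arm keeps its last pose, push and grip.
It also fails if it takes over 43 s, if anything falls off the work surface, if the arm or the gripper's body presses on something with over 40 N, if the wrist force passes 120 N, or if a joint passes its speed limit or range.

## Working session

There is one attempt and no reset: what is moved stays moved. The work goes in short steps, Python scripts to look and compute and a tool call to move; the robot and the scene stay as the last step left them, time stands still between calls to the robot, and variables do not carry over. Pictures are saved under pics/ and viewed, and the job is handed in when it is done.

Besides the shell and the picture viewer there is one more tool, called after ">>>" as a command line: name --pt "numbers of a row" for each row, then --argument value for the rest. step_arm: Moves the arm, as the interface text tells. Its arguments: {"type":"object","properties":{"targets":{"type":"array"},"grip_force":{"type":"number"}},"required":["targets"]}

```bash
mkdir -p pics
cat > h.py <<'E'
import numpy as np, cv2
from station import get_obs, grab_frame, calibration
def save(name,fn):
    im=grab_frame(name); cv2.imwrite('pics/'+fn,im[:,:,::-1]); return im
def camT(name,obs=None):
    c=calibration(name)
    if 'cam_to_world' in c: return c,np.array(c['cam_to_world'])
    from scipy.spatial.transform import Rotation as R
    T=np.eye(4);T[:3,:3]=R.from_euler('xyz',obs['eef_rot']).as_matrix();T[:3,3]=obs['tool_pos']
    return c,T@np.array(c['hand_eye'])
def ray(name,uv,obs=None):
    c,T=camT(name,obs); uv=np.atleast_2d(np.array(uv,float))
    d=np.stack([(uv[:,0]-c['cx'])/c['fx'],(uv[:,1]-c['cy'])/c['fy']],1)
    rd=np.linalg.norm(d,axis=1,keepdims=True); r=rd.copy()
    for _ in range(30): r=rd/(1+c['k1']*r*r)
    d=d/(1+c['k1']*r*r)
    D=np.stack([d[:,0],-d[:,1],-np.ones(len(d))],1)@T[:3,:3].T
    return T[:3,3],D
def plane(name,uv,z,obs=None):
    o,D=ray(name,uv,obs); t=(z-o[2])/D[:,2]; return o+D*t[:,None]
def proj(name,P,obs=None):
    c,T=camT(name,obs); P=np.atleast_2d(P); q=(P-T[:3,3])@T[:3,:3]
    x=q[:,0]/-q[:,2]; y=-q[:,1]/-q[:,2]; s=1+c['k1']*(x*x+y*y)
    return np.stack([c['cx']+c['fx']*x*s,c['cy']+c['fy']*y*s],1)
E
python3 - <<'E'
from h import *
o=get_obs(); print(o)
for n in ['scene','top','wrist']:
    save(n,n+'0.png'); print(n,calibration(n))
E
```

```text
{'time_s': 0.0, 'joint_positions': array([-1.36111338e+00,  8.79692310e-02,  1.37226850e+00,  8.48894274e-06,
        1.68362410e+00, -1.03121731e-01]), 'joint_velocities': array([-3.35065127e-04,  1.25929839e-03,  9.05979729e-04, -1.46406576e-03,
       -1.79191103e-03, -8.67716159e-05]), 'effort': array([ 1.38893074e-04, -3.51870954e+01, -3.13272393e+01, -1.60488589e-04,
        1.06970040e-02, -3.74424280e-05]), 'tool_pos': array([ 0.16913637, -0.5228404 ,  0.24112411]), 'eef_rot': array([-1.67763619,  1.56852714,  1.77676209]), 'force': array([ 0.38665245, -0.07408874, -0.28856615]), 'wrist_torque': array([0.02592975, 0.01499725, 0.00891542]), 'gripper_width': 0.08533057361014994}
scene {'fx': 446.25399787526624, 'fy': 446.25399787526624, 'cx': 276.3509355732621, 'cy': 213.23224615664634, 'k1': -0.04746240565936555, 'cam_to_world': array([[-0.85365123, -0.40200275,  0.33116968,  0.94997105],
       [ 0.52067311, -0.67499098,  0.5227683 ,  0.56271992],
       [ 0.01338225,  0.61869295,  0.7855189 ,  0.94334158],
       [ 0.        ,  0.        ,  0.        ,  1.        ]])}
top {'
[... 276 characters left out ...]
7760434e-03,
        -3.62337738e-03],
       [-8.53555238e-03,  1.38909957e-01,  9.90268230e-01,
         1.75906980e+00],
       [ 0.00000000e+00,  0.00000000e+00,  0.00000000e+00,
         1.00000000e+00]])}
wrist {'fx': 299.2006470235948, 'fy': 299.2006470235948, 'cx': 277.5962047131919, 'cy': 207.26712798011152, 'k1': -0.02361097060129826, 'hand_eye': array([[-9.67322273e-04,  2.69442784e-01, -9.63015914e-01,
        -1.31562016e-01],
       [ 9.99999527e-01,  1.62409432e-04, -9.59030638e-04,
        -1.79977315e-04],
       [-1.02001018e-04, -9.63016386e-01, -2.69442814e-01,
        -6.82304864e-02],
       [ 0.00000000e+00,  0.00000000e+00,  0.00000000e+00,
         1.00000000e+00]])}
```

View pics/top0.png

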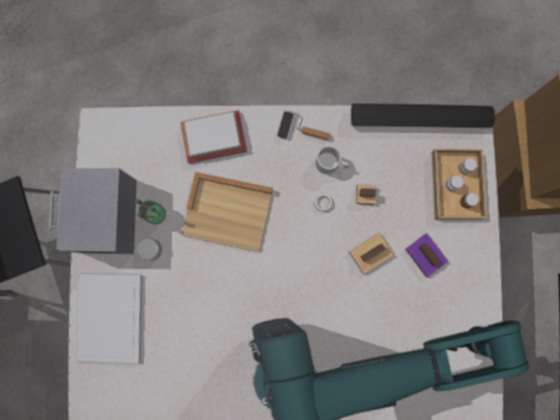

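View pics/scene0.png

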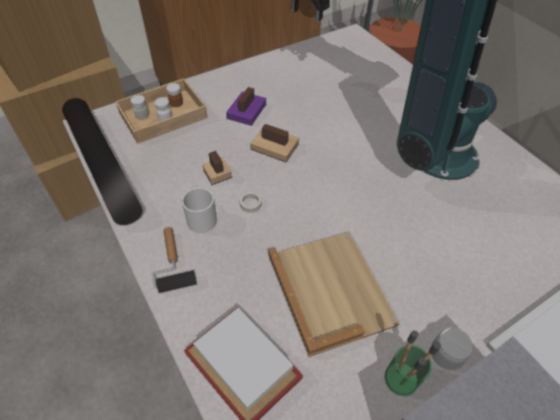

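View pics/wrist0.png

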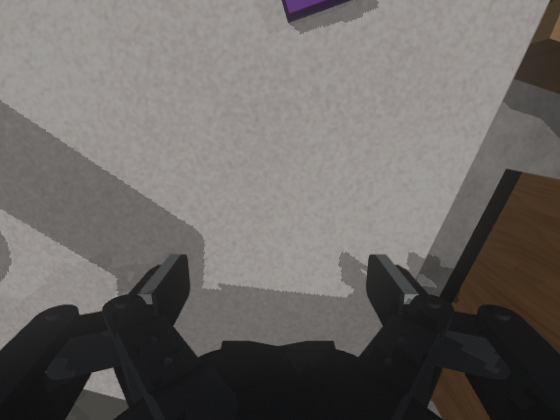

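Top view: the pale, larger block is at (372,254), a smaller pale block at (367,194), and a purple look-alike at (428,256). The board is at (228,212), with its long stop along the top and its short stop at the left. I choose (372,254) and check it in a close crop.

Run:
```python
import cv2,numpy as np
t=cv2.imread('pics/top0.png'); s=cv2.imread('pics/scene0.png')
a=cv2.resize(t[220:290,330:460],None,fx=6,fy=6,interpolation=cv2.INTER_CUBIC)[:,:400*2]
cv2.imwrite('pics/c1.png',a[:, :780])
cv2.imwrite('pics/c2.png',cv2.resize(t[160:260,170:290],None,fx=6,fy=6,interpolation=cv2.INTER_CUBIC))
cv2.imwrite('pics/c3.png',cv2.resize(s[70:190,190:320],None,fx=5,fy=5,interpolation=cv2.INTER_CUBIC))
hsv=cv2.cvtColor(t,cv2.COLOR_BGR2HSV)
for n,p in [('slab',(360,265)),('handle',(374,255)),('purple',(415,256)),('board',(230,220)),('stop',(230,182)),('table',(320,260)),('short',(188,205))]: print(n,hsv[p[1],p[0]])
```

```text
slab [ 15  97 173]
handle [10 88 96]
purple [138 131 130]
board [ 16  93 162]
stop [ 14 128 151]
table [174   7 176]
short [ 13 118 151]
```

View pics/c1.png

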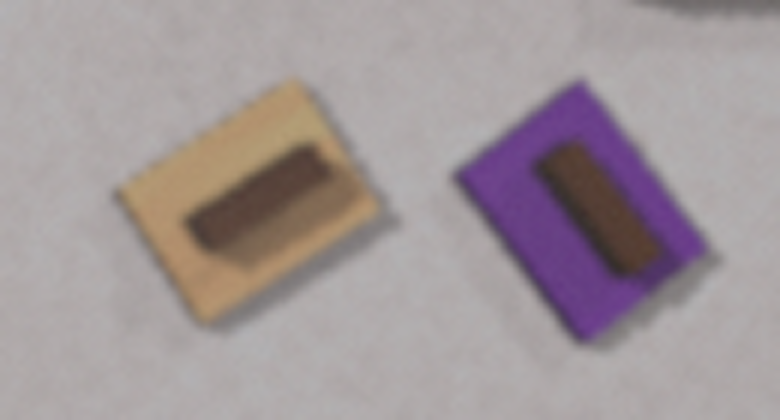

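View pics/c2.png

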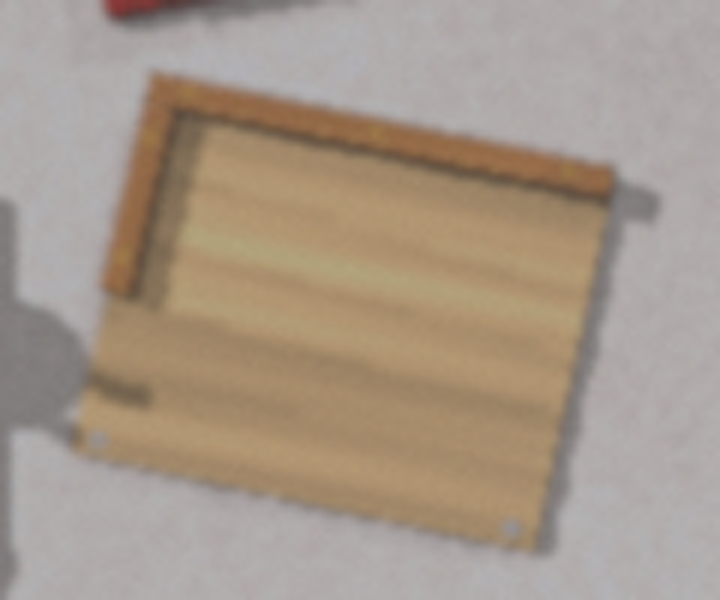

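View pics/c3.png

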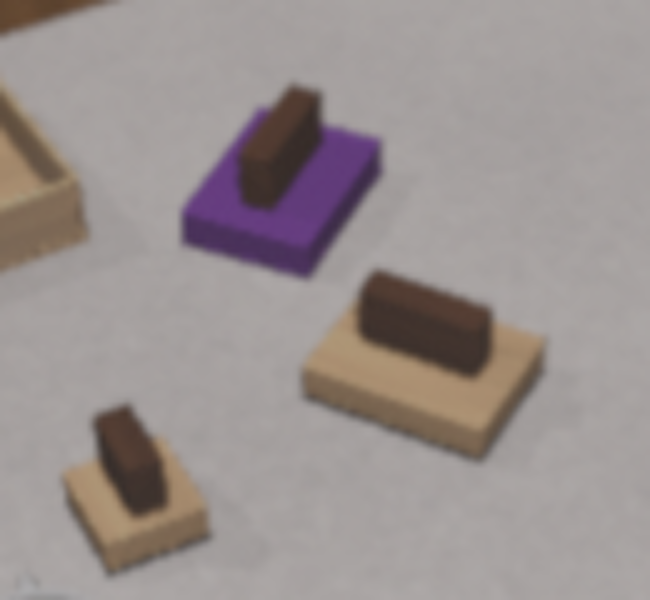

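The crop confirms it: a pale slab (corners at about (380,233), (394,254), (364,273) and (350,251) in the top image) with a bar along its long side. The purple look-alike stands apart from it. Next I measure the block and board.

Run:
```python
from h import *
def c(P,ox,oy,s=6): return (np.array(P,float)+.5)/s-.5+[ox,oy]
b=plane('top',c([(298,80),(385,208),(205,320),(118,190)],330,220),.028)
print(b.round(4),np.linalg.norm(b-np.roll(b,-1,0),axis=1),b.mean(0)); 
e=b[0]-b[3]; e2=b[1]-b[2]; print('long dir',np.degrees(np.arctan2(e[1],e[0])),np.degrees(np.arctan2(e2[1],e2[0])))
t=cv2.imread('pics/top0.png'); hsv=cv2.cvtColor(t,cv2.COLOR_BGR2HSV)
m=((hsv[...,1]>50)&(hsv[...,0]<25)).astype(np.uint8)
def biggest(m,box):
    k=np.zeros_like(m);x0,y0,x1,y1=box;k[y0:y1,x0:x1]=m[y0:y1,x0:x1]
    cs,_=cv2.findContours(k,0,1);return max(cs,key=cv2.contourArea)
r=cv2.minAreaRect(biggest(m,(330,225,402,290))); P=plane('top',cv2.boxPoints(r),.028)
print('slab mask',P.mean(0),np.linalg.norm(P-np.roll(P,-1,0),axis=1))
for i in range(2):
  d=P[i+1]-P[i]; print(np.degrees(np.arctan2(d[1],d[0])))
# handle top from two views
h=plane('top',c([(307,143),(332,178),(208,250),(184,217)],330,220),.07); print('handle',h.mean(0),np.linalg.norm(h-np.roll(h,-1,0),axis=1))
# board
st=plane('top',c([(153,73),(613,168),(610,195),(180,108),(133,298),(105,290)],170,160),.039)
bd=plane('top',c([(75,450),(540,550)],170,160),.015)
print('stop',st.round(4),'bd',bd.round(4))
for A,B in [(st[0],st[1]),(st[3],st[2]),(bd[0],bd[1])]:
  d=A-B; print('yaw',np.degrees(np.arctan2(-d[0],d[1])),np.linalg.norm(d))
d=st[0]-st[5];print('yaw short',np.degrees(np.arctan2(d[1],d[0])),np.linalg.norm(d))
# scene
s=plane('scene',c([(378,271),(490,308),(487,320),(362,285)],190,70,5),.07);print('scene handle',s.mean(0))
s=plane('scene',c([(304,370),(481,430),(545,342)],190,70,5),.028);print('scene slab c',(s[0]+s[2])/2)
```

```text
[[ 0.4912 -0.3172  0.028 ]
 [ 0.4192 -0.3649  0.028 ]
 [ 0.3576 -0.2625  0.028 ]
 [ 0.43   -0.2149  0.028 ]] [0.08630379 0.11950139 0.08663312 0.11924763] [ 0.42447342 -0.28984391  0.028     ]
long dir -59.11963566832266 -58.95616730505969
slab mask [ 0.42353104 -0.28871288  0.028     ] [0.12175104 0.09057837 0.1213408  0.0899454 ]
-58.08757448622647
-148.24741227765352
handle [ 0.42364605 -0.28623691  0.07      ] [0.02337818 0.0789759  0.02207709 0.07911049]
stop [[0.699  0.3058 0.039 ]
 [0.6438 0.0444 0.039 ]
 [0.6284 0.046  0.039 ]
 [0.6787 0.2898 0.039 ]
 [0.5701 0.3138 0.039 ]
 [0.5747 0.3298 0.039 ]] bd [[0.4865 0.3495 0.015 ]
 [0.4309 0.0852 0.015 ]]
yaw -11.924046175700864 0.26718521062523193
yaw -11.652635451913333 0.24891968411154158
yaw -11.886408383158235 0.2700188395312816
yaw short -10.951890251397593 0.12658249734703916
scene handle [ 0.42000797 -0.28925219  0.07      ]
scene slab c [ 0.42440786 -0.28513628  0.028     ]
```

```bash
cat >> h.py <<'E'
from scipy.spatial.transform import Rotation as R
def delta(tgt,jaw_deg,o=None):
    """tool-axes shift (mm) and rotvec to go to tgt with tool x down and tool y along jaw_deg (mod 180), small turn"""
    o=o or get_obs(); R0=R.from_euler('xyz',o['eef_rot']).as_matrix()
    out=[]
    for j in (jaw_deg,jaw_deg+180):
        a=np.radians(j); x=np.array([0,0,-1.]);y=np.array([np.cos(a),np.sin(a),0]);z=np.cross(x,y)
        rv=R.from_matrix(R0.T@np.stack([x,y,z],1)).as_rotvec(); out.append(rv)
    print('t',round(o['time_s'],2),'pos',o['tool_pos'].round(4),'jaw',np.degrees(np.arctan2(R0[1,1],R0[0,1])).round(2),'tilt',(R0[:,0]).round(4),'q',o['joint_positions'].round(3),'F',o['force'].round(1),'M',o['wrist_torque'].round(2),'w',round(o['gripper_width'],4))
    print('shift mm',(R0.T@(np.array(tgt)-o['tool_pos'])*1e3).round(1),'turn',out[0].round(4),'or',out[1].round(4))
E
python3 - <<'E'
from h import *
delta([.424,-.288,.2],31.5)
o=get_obs();print(R.from_euler('xyz',o['eef_rot']).as_matrix().round(3))
E
```

```text
t 0.15 pos [ 0.1692 -0.523   0.2414] jaw -72.08 tilt [-4.0e-04  1.6e-03 -1.0e+00] q [-1.361  0.088  1.372 -0.     1.684 -0.103] F [-0.   0.5  0.6] M [ 0.01  0.02 -0.  ] w 0.0856
shift mm [  41.7 -145.1 -314.8] turn [-1.8078e+00 -1.6000e-03  1.1000e-03] or [1.3338e+00 1.0000e-03 1.5000e-03]
[[-0.     0.308 -0.951]
 [ 0.002 -0.951 -0.308]
 [-1.    -0.002 -0.   ]]
```

>>> step_arm --pt "100 5 -18 -39.5 0 0 0" --pt "100 5 -18 -39.5 0 0 0" --pt "100 5 -18 -39.5 0 0 0" --pt "100 5 -18 -39.5 0 0 0" --pt "100 5 -18 -39.5 0 0 0" --pt "100 5 -18 -39.5 0 0 0" --pt "100 5 -18 -39.5 0 0 0" --pt "100 5 -19 -38.5 0 0 0" --pt "100 0 0 0 -0.181 0 0" --pt "100 0 0 0 -0.181 0 0" --pt "100 0 0 0 -0.181 0 0" --pt "100 0 0 0 -0.181 0 0" --pt "100 0 0 0 -0.181 0 0" --pt "100 0 0 0 -0.181 0 0" --pt "100 0 0 0 -0.181 0 0" --pt "100 0 0 0 -0.181 0 0" --pt "100 0 0 0 -0.181 0 0" --pt "100 0 0 0 -0.179 0 0"

```text
time_s: 2.4
tool_pos: [0.4241, -0.2883, 0.2019]
eef_rot: [-2.777, 1.57, 2.492]
force: [0.6, 0.5, -0.4]
gripper_width: 0.0852
```

Run:
```python
from h import *
delta([.424,-.288,.2],31.5)
o=get_obs(); save('wrist','w1.png')
print(proj('wrist',[[.424,-.288,.07]],o))
```

```text
t 2.4 pos [ 0.4241 -0.2883  0.2019] jaw 31.85 tilt [-7.e-04  5.e-04 -1.e+00] q [-0.708  0.017  1.525 -0.     1.601 -1.263] F [ 0.6  0.5 -0.4] M [ 0.01  0.01 -0.03] w 0.0852
shift mm [ 1.9  0.  -0.3] turn [ 0.0061 -0.0008  0.0003] or [-3.1355e+00 -5.0000e-04 -1.3000e-03]
[[277.68918737 201.19851505]]
```

View pics/w1.png

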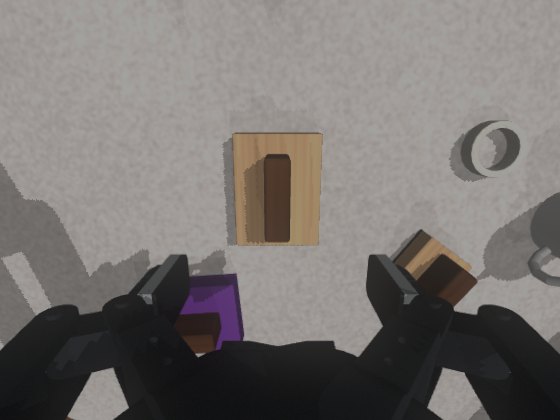

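The wrist view shows the pale block, with slab corners at about (234,134), (322,134), (319,245) and (230,245) and the handle at (277,198). It is almost aligned with the jaws.

Run:
```python
import cv2
t=cv2.imread('pics/w1.png')
cv2.imwrite('pics/c4.png',cv2.resize(t[125:255,215:340],None,fx=4.5,fy=4.5,interpolation=cv2.INTER_CUBIC))
```

```text
(no output)
```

View pics/c4.png

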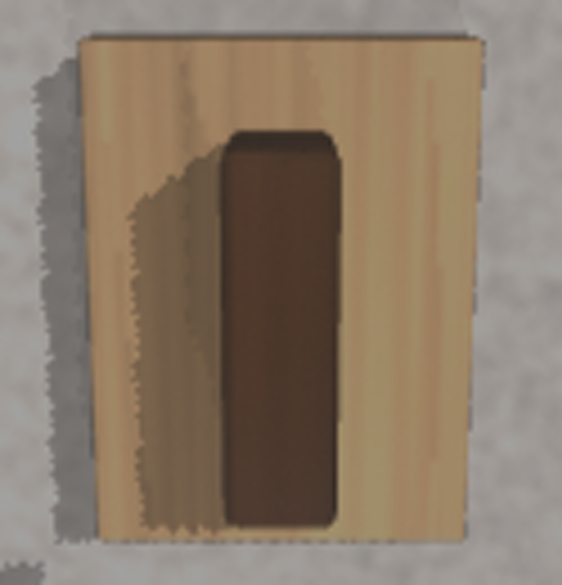

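Run:
```python
from h import *
o=get_obs()
c=lambda P:(np.array(P,float)+.5)/4.5-.5+[215,125]
def rep(P):
    L=np.linalg.norm(P-np.roll(P,-1,0),axis=1)*1e3
    a=(P[1]-P[0])+(P[2]-P[3]); b=(P[0]-P[3])+(P[1]-P[2])
    print(P.mean(0).round(4),L.round(1),np.degrees(np.arctan2(a[1],a[0])).round(2),np.degrees(np.arctan2(b[1],b[0])).round(2))
rep(plane('wrist',c([(80,40),(483,40),(465,541),(98,541)]),.028,o))
rep(plane('wrist',c([(222,150),(340,150),(335,525),(225,525)]),.07,o))
delta([.4225,-.288,.0445],32)
```

```text
[ 0.4239 -0.289   0.028 ] [ 89.  119.   89.7 119. ] 32.07 122.04
[ 0.4234 -0.2884  0.07  ] [22.9 78.1 23.1 78.1] 32.08 121.88
t 2.45 pos [ 0.4241 -0.2883  0.2018] jaw 32.05 tilt [-7.e-04  5.e-04 -1.e+00] q [-0.708  0.017  1.525 -0.     1.601 -1.267] F [ 0.6 -0.5  0.1] M [-0.05 -0.01 -0.03] w 0.0852
shift mm [157.3  -1.2  -1. ] turn [ 0.0009 -0.0008  0.0003] or [-3.1407e+00 -5.0000e-04 -1.3000e-03]
```

>>> step_arm --pt "100 40 0 -0.4 0 0 0" --pt "100 40 0 0 0 0 0" --pt "100 30 0 0 0 0 0" --pt "100 25 0 0 0 0 0" --pt "100 15 0 0 0 0 0" --pt "100 7 0 0 0 0 0" --pt "100 0 0 0 0 0 0" --pt "15 0 0 0 0 0 0" --pt "0 0 0 0 0 0 0" --pt "0 0 0 0 0 0 0" --pt "0 0 0 0 0 0 0" --pt "0 0 0 0 0 0 0" --pt "0 0 0 0 0 0 0" --pt "0 0 0 0 0 0 0" --grip_force 80

```text
time_s: 4.2
tool_pos: [0.4245, -0.2884, 0.0459]
eef_rot: [0.238, 1.569, -0.783]
force: [-0.4, 0.1, 4.7]
gripper_width: 0.0232
```

Run:
```python
from h import *
delta([.4225,-.288,.0445],32)
o=get_obs(); save('wrist','w2.png')
```

```text
t 4.2 pos [ 0.4245 -0.2884  0.0459] jaw 31.51 tilt [ 9.e-04 -9.e-04 -1.e+00] q [-0.707  0.131  1.726 -0.     1.283 -1.257] F [-0.4  0.1  4.7] M [ 0.01  0.09 -0.02] w 0.0232
shift mm [ 1.4 -1.5 -1.4] turn [-0.0085  0.0013 -0.0003] or [ 3.1331e+00 -5.0000e-04 -2.0000e-03]
```

View pics/w2.png

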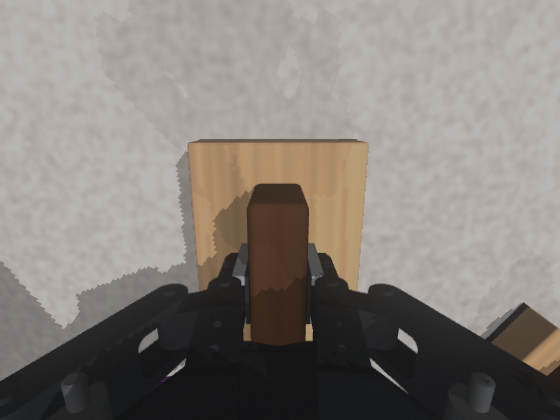

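Gripped at an opening of 23 mm with the block square in the jaws. I lift it first, then carry it to hover over the board.

>>> step_arm --pt "0 -8 0 0 0 0 0" --pt "0 -20 0 0 0 0 0" --pt "0 -30 0 0 0 0 0" --pt "0 -40 0 0 0 0 0" --pt "0 -37 0 0 0 0 0" --pt "0 -20 0 0 0 0 0" --pt "0 0 18 -15 0 0 0" --pt "0 0 35 -29 0 0 0" --pt "0 0 42 -34 0 0 0" --pt "0 0 42 -35 0 0 0" --pt "0 0 42 -34 0 0 0" --pt "0 0 42 -35 0 0 0" --pt "0 0 42 -34 0 0 0" --pt "0 0 42 -35 0 0 0" --pt "0 0 42 -34 0 0 0" --pt "0 0 37 -31 0 0 0" --pt "0 0 25 -21 0 0 0" --pt "0 0 13 -10 0 0 0"

```text
time_s: 6.5
tool_pos: [0.6018, 0.2298, 0.1981]
eef_rot: [-1.827, 1.567, -2.846]
force: [-0.4, -0.4, -3.5]
gripper_width: 0.0233
```

>>> step_arm --pt "0 0 0 0 0.11 0 0" --pt "0 0 0 0 0.15 0 0" --pt "0 0 0 0 0.15 0 0" --pt "0 0 0 0 0.15 0 0" --pt "0 0 0 0 0.12 0 0" --pt "0 0 0 0 0.08 0 0" --pt "0 0 0 0 0 0 0" --pt "0 0 0 0 0 0 0"

```text
time_s: 7.5
tool_pos: [0.6024, 0.2277, 0.1998]
eef_rot: [-0.852, 1.57, -2.632]
force: [-1.0, 0.7, -4.0]
gripper_width: 0.0234
```

Run:
```python
from h import *
delta([.6034,.2278,.2],-11.9)
o=get_obs(); save('wrist','w3.png');save('scene','s3.png'); save('top','t3.png')
```

```text
t 7.5 pos [0.6024 0.2277 0.1998] jaw -12.01 tilt [-1.e-03 -6.e-04 -1.e+00] q [ 0.274  0.309  1.195 -0.     1.639  0.483] F [-1.   0.7 -4. ] M [-0.04  0.01  0.02] w 0.0234
shift mm [-0.2  1.  -0.3] turn [-0.0019  0.0008  0.0009] or [ 3.1397e+00  1.4000e-03 -1.2000e-03]
```

View pics/w3.png

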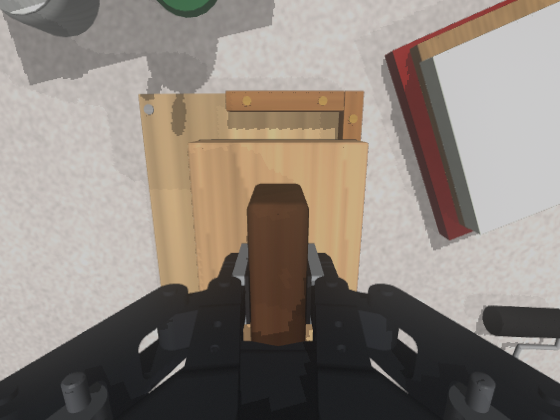

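View pics/s3.png

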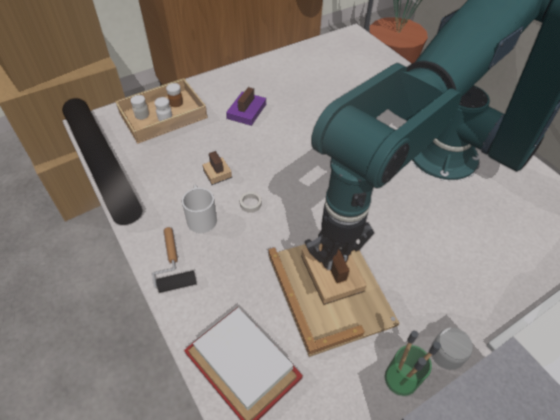

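The wrist view shows the block held above the board, with the short stop at (228-363, 91-110) and its corner visible at the top right. I zoom in to refine the corner.

Run:
```python
import cv2
t=cv2.imread('pics/w3.png')
cv2.imwrite('pics/c5.png',cv2.resize(t[80:170,215:375],None,fx=5,fy=5,interpolation=cv2.INTER_CUBIC))
```

```text
(no output)
```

View pics/c5.png

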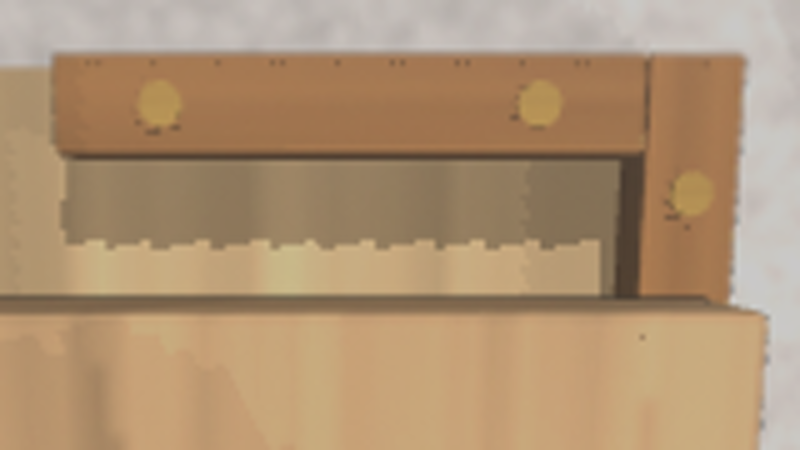

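Run:
```python
from h import *
o=get_obs()
c=lambda P:(np.array(P,float)+.5)/5-.5+[215,80]
P=plane('wrist',c([(52,52),(744,54),(60,150),(643,152),(645,54)]),.039,o); print(P.round(4))
for a,b in [(0,1),(2,3)]:
    d=P[b]-P[a];print('x dir',np.degrees(np.arctan2(d[1],d[0])),np.linalg.norm(d))
print('width',np.linalg.norm(P[4]-P[3]))
yaw=np.radians(-11.9);ex=np.array([np.cos(yaw),np.sin(yaw),0]);ey=np.array([-np.sin(yaw),np.cos(yaw),0])
print('seat from inner', (P[3]-.045*ex-.060*ey).round(4), 'from outer',(P[1]-.063*ex-.078*ey).round(4))
# held slab top far edge; slab top z
zt=o['tool_pos'][2]-.0459+.028
S=plane('wrist',c([(765,312)]),zt,o); 
print('slab far right corner -> centre',(S-.045*ex-.06*ey).round(4), 'tcp',o['tool_pos'])
S=plane('wrist',[(190,142.5),(368,142.5)],zt,o); d=S[1]-S[0];print('slab edge dir',np.degrees(np.arctan2(d[1],d[0])),np.linalg.norm(d),S.mean(0)-.06*ey)
t=cv2.imread('pics/t3.png');cv2.imwrite('pics/c6.png',cv2.resize(t[160:260,170:290],None,fx=6,fy=6,interpolation=cv2.INTER_CUBIC))
```

```text
[[0.5756 0.3341 0.039 ]
 [0.7    0.3074 0.039 ]
 [0.5727 0.3171 0.039 ]
 [0.6791 0.2941 0.039 ]
 [0.6822 0.3111 0.039 ]]
x dir -12.110813020434264 0.1272885052591033
x dir -12.177085881932761 0.1088863147449765
width 0.017255743947927168
seat from inner [0.6227 0.2447 0.039 ] from outer [0.6223 0.2441 0.039 ]
slab far right corner -> centre [[0.6017 0.2278 0.1822]] tcp [0.6024525  0.22807705 0.2001352 ]
slab edge dir -12.005224113588845 0.08731500993681733 [0.60314584 0.22731896 0.1822352 ]
```

View pics/c6.png

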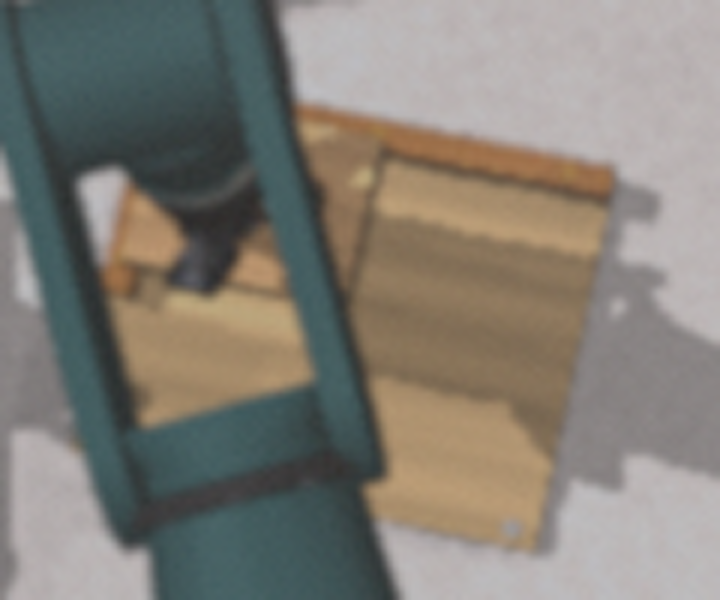

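>>> step_arm --pt "0 20 0 0 0 0 0" --pt "0 35 0 0 0 0 0" --pt "0 30 0 0 0 0 0" --pt "0 20 0 0 0 0 0" --pt "0 15 0 0 0 0 0" --pt "0 9 0 0 0 0 0" --pt "0 5 0 0 0 0 0" --pt "0 0 0 0 0 0 0" --pt "0 0 0 0 0 0 0"

```text
time_s: 8.78
tool_pos: [0.6031, 0.2285, 0.0673]
eef_rot: [1.978, 1.569, 0.197]
force: [-0.8, 0.1, -3.3]
gripper_width: 0.0233
```

>>> step_arm --pt "0 1.5 0 0 0 0 0" --pt "0 1 0 0 0 0 0" --pt "0 0 0 0 0 0 0"

```text
time_s: 9.15
tool_pos: [0.6024, 0.2282, 0.0637]
eef_rot: [-0.73, 1.571, -2.51]
force: [-0.1, 0.6, -2.8]
gripper_width: 0.0227
```

Run:
```python
from h import *
delta([.6034,.2278,.061],-12)
save('wrist','w4.png');save('scene','s4.png')
t=cv2.imread('pics/s4.png');cv2.imwrite('pics/c7.png',cv2.resize(t[220:360,250:410],None,fx=4,fy=4,interpolation=cv2.INTER_CUBIC))
```

```text
t 9.15 pos [0.6024 0.2282 0.0637] jaw -12.03 tilt [-2.e-04 -2.e-04 -1.e+00] q [ 0.274  0.386  1.37  -0.     1.386  0.484] F [-0.1  0.6 -2.8] M [ 0.05 -0.02  0.02] w 0.0227
shift mm [2.7 1.  0.2] turn [-0.0006  0.0002  0.0002] or [ 3.141e+00  3.000e-04 -3.000e-04]
```

View pics/w4.png

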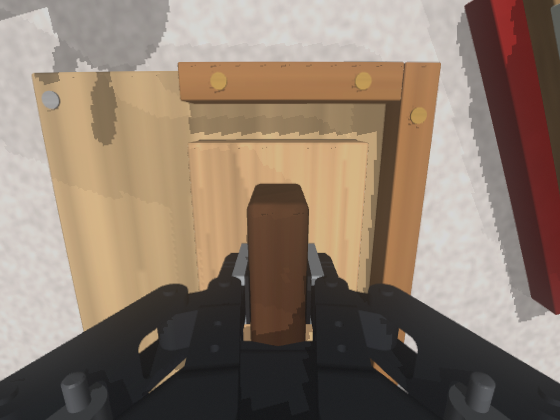

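View pics/c7.png

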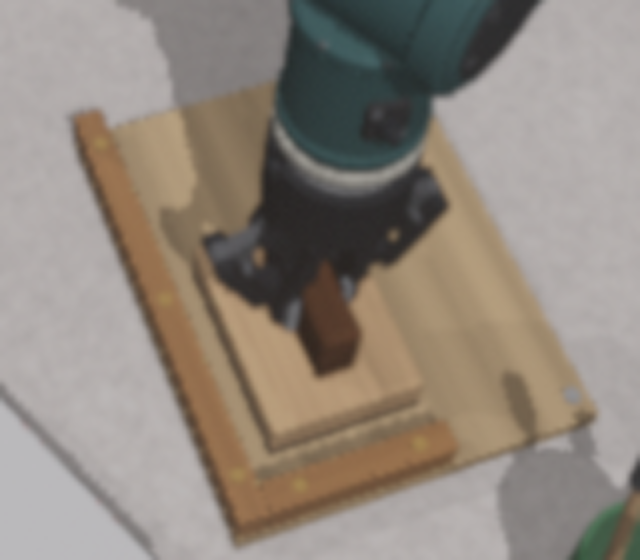

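Both views show the block just above the board, parallel to the stops, with a visible gap at each. I measure those gaps.

Run:
```python
from h import *
o=get_obs()
t=cv2.imread('pics/w4.png');cv2.imwrite('pics/c8.png',cv2.resize(t[80:260,180:420],None,fx=3.3,fy=3.3,interpolation=cv2.INTER_CUBIC))
```

```text
(no output)
```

View pics/c8.png

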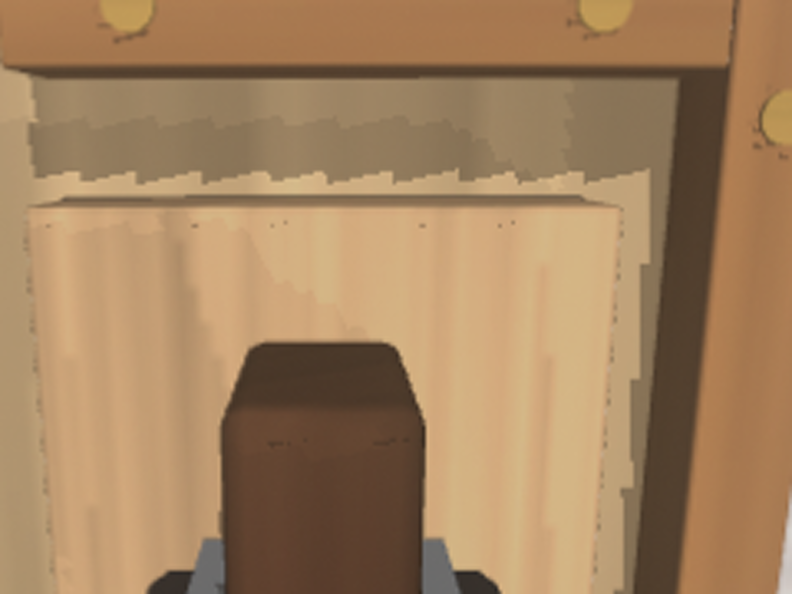

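```bash
cat > gap.py <<'E'
from h import *
def gap(stop,slab,o,zs):
    yaw=np.radians(-12);B=np.array([[np.cos(yaw),np.sin(yaw)],[-np.sin(yaw),np.cos(yaw)]])
    A=plane('wrist',stop,.039,o)[:,:2]@B.T*1e3; S=plane('wrist',slab,zs,o)[:,:2]@B.T*1e3
    print('stop(board axes)',A.round(1).tolist(),'slab',S.round(1).tolist()); return A,S
E
python3 - <<'E'
from gap import *
o=get_obs(); c=lambda P:(np.array(P,float)+.5)/3.3-.5+[180,80]
# stop: short inner left, corner, long inner lower ; slab: left-far, right-far, right lower
A,S=gap(c([(5,66),(728,66),(680,590)]),c([(28,207),(620,208),(600,500)]),o,o['tool_pos'][2]-.0459+.028)
E
```

```text
stop(board axes) [[494.2, 428.5], [602.8, 428.5], [603.8, 342.7]] slab [[498.0, 408.1], [586.1, 407.9], [586.5, 361.8]]
```

Clearances are about 17 mm to the long stop and 20 mm to the short one. I close the short gap by 3 mm and set the block down.

>>> step_arm --pt "0 0 0 -3 0 0 0" --pt "0 1 0 0 0 0 0" --pt "0 1 0 0 0 0 0" --pt "0 0 0 0 0 0 0" --pt "0 0 0 0 0 0 0"

```text
time_s: 9.88
tool_pos: [0.6031, 0.2312, 0.0618]
eef_rot: [-0.043, 1.571, -1.824]
force: [-0.2, -0.4, -3.1]
gripper_width: 0.0234
```

>>> step_arm --pt "0 1 0 0 0 0 0" --pt "0 0 0 0 0 0 0"

```text
time_s: 10.12
tool_pos: [0.6033, 0.2312, 0.0611]
eef_rot: [1.84, 1.57, 0.059]
force: [-0.2, -0.4, -2.6]
gripper_width: 0.0231
```

>>> step_arm --pt "0 0.7 0 0 0 0 0" --pt "0 0 0 0 0 0 0"

```text
time_s: 10.38
tool_pos: [0.6034, 0.2313, 0.061]
eef_rot: [1.893, 1.57, 0.112]
force: [-1.0, -1.0, 2.1]
gripper_width: 0.0228
```

>>> step_arm --pt "0 0.7 0 0 0 0 0" --pt "0 0 0 0 0 0 0"

```text
time_s: 10.62
tool_pos: [0.6036, 0.2314, 0.061]
eef_rot: [1.992, 1.569, 0.211]
force: [-1.1, -0.8, 4.5]
gripper_width: 0.023
```

The block is down flat, with about 7 N on the board. I take a quick check picture, then slide.

>>> step_arm --pt "0 0.5 0 0 0 0 0" --pt "0 0 0 0 0 0 0" --pt "0 0 0 0 0 0 0" --pt "0 0 0 0 0 0 0"

```text
time_s: 11.12
tool_pos: [0.6037, 0.2314, 0.061]
eef_rot: [2.013, 1.569, 0.232]
force: [-1.9, -0.0, 6.9]
gripper_width: 0.0232
```

Run:
```python
from gap import *
o=get_obs(); delta([.6225,.243,.061],-12,o)
save('wrist','w5.png'); t=cv2.imread('pics/w5.png');cv2.imwrite('pics/c9.png',cv2.resize(t[80:260,180:420],None,fx=3.3,fy=3.3,interpolation=cv2.INTER_CUBIC))
```

```text
t 11.12 pos [0.6037 0.2314 0.061 ] jaw -12.03 tilt [ 2.e-03  5.e-04 -1.e+00] q [ 0.278  0.392  1.368 -0.     1.38   0.488] F [-1.9 -0.   6.9] M [-0.19  0.73  0.01] w 0.0232
shift mm [  0.   15.9 -15.3] turn [-0.0006 -0.0009 -0.0018] or [ 3.141e+00 -2.900e-03  1.400e-03]
```

View pics/c9.png

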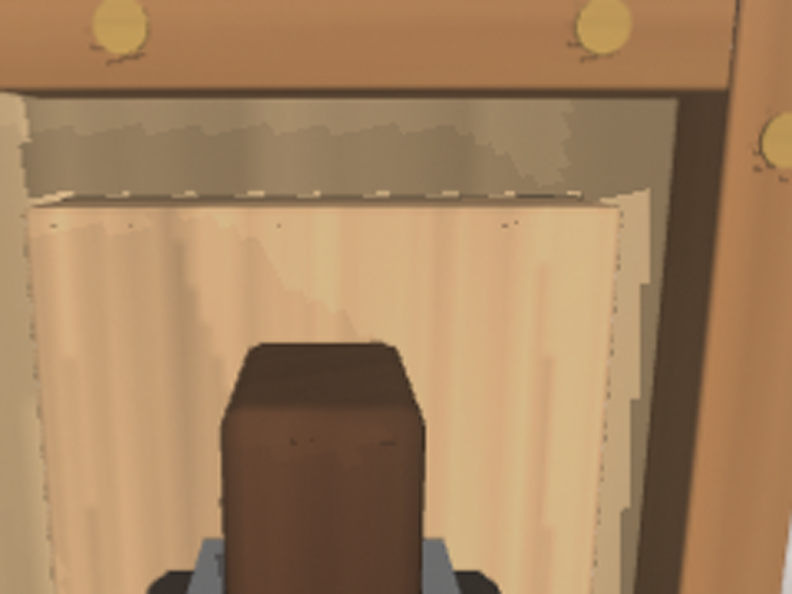

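The block is flat on the board, with parallel gaps of about 16-17 mm to both stops. I start the slide toward the corner.

>>> step_arm --pt "0 0 1.5 -1.5 0 0 0" --pt "0 0 1.5 -1.5 0 0 0" --pt "0 0 1.5 -1.5 0 0 0" --pt "0 0 1.5 -1.5 0 0 0" --pt "0 0 1.5 -1.5 0 0 0" --pt "0 0 1.5 -1.5 0 0 0" --pt "0 0 1.5 -1.5 0 0 0" --pt "0 0 1.5 -1.5 0 0 0" --pt "0 0 0 0 0 0 0" --pt "0 0 0 0 0 0 0"

```text
time_s: 12.42
tool_pos: [0.6183, 0.2407, 0.061]
eef_rot: [2.007, 1.568, 0.226]
force: [-1.1, 0.4, 6.4]
gripper_width: 0.023
```

>>> step_arm --pt "0 0 1 0 0 0 0" --pt "0 0 1 0 0 0 0" --pt "0 0 0 0 0 0 0"

```text
time_s: 12.8
tool_pos: [0.62, 0.2406, 0.061]
eef_rot: [2.238, 1.568, 0.458]
force: [-1.5, 0.0, 6.1]
gripper_width: 0.023
```

>>> step_arm --pt "0 0 1 0 0 0 0" --pt "0 0 0.5 0 0 0 0" --pt "0 0 0 0 0 0 0"

```text
time_s: 13.18
tool_pos: [0.6214, 0.2403, 0.061]
eef_rot: [2.279, 1.568, 0.498]
force: [-2.7, 0.3, 6.5]
gripper_width: 0.0232
```

>>> step_arm --pt "0 0 0.6 0 0 0 0" --pt "0 0 0.6 0 0 0 0" --pt "0 0 0 0 0 0 0"

```text
time_s: 13.55
tool_pos: [0.6217, 0.2403, 0.061]
eef_rot: [3.113, 1.569, 1.332]
force: [-4.7, 0.6, 7.5]
gripper_width: 0.0227
```

>>> step_arm --pt "0 0 0.6 0 0 0 0" --pt "0 0 0.6 0 0 0 0" --pt "0 0 0 0 0 0 0"

```text
time_s: 13.92
tool_pos: [0.6218, 0.2403, 0.061]
eef_rot: [-1.912, 1.568, 2.591]
force: [-7.6, 0.3, 9.5]
gripper_width: 0.0232
```

Run:
```python
from gap import *
delta([.6225,.243,.061],-12)
```

```text
t 13.93 pos [0.6218 0.2403 0.061 ] jaw -12.01 tilt [-0.0021  0.0013 -1.    ] q [0.283 0.436 1.307 0.002 1.4   0.492] F [-7.6  0.3  9.5] M [-0.08  1.13 -0.12] w 0.0232
shift mm [ 0.   0.1 -2.8] turn [-0.0001 -0.0008  0.0024] or [3.1415e+00 3.7000e-03 1.3000e-03]
```

It touches the long stop, at about 7 N. Now I slide along it to the short stop.

>>> step_arm --pt "0 0 0 -0.8 0 0 0" --pt "0 0 0 -0.8 0 0 0" --pt "0 0 0 -0.8 0 0 0" --pt "0 0 0 0 0 0 0"

```text
time_s: 14.42
tool_pos: [0.622, 0.2413, 0.0611]
eef_rot: [-1.039, 1.567, -2.819]
force: [-9.7, -3.1, 11.0]
gripper_width: 0.0231
```

>>> step_arm --pt "0 0 0 -0.6 0 0 0" --pt "0 0 0 -0.6 0 0 0" --pt "0 0 0 0 0 0 0"

```text
time_s: 14.8
tool_pos: [0.6222, 0.2424, 0.0611]
eef_rot: [-1.013, 1.567, -2.794]
force: [-10.9, -3.7, 10.1]
gripper_width: 0.0228
```

>>> step_arm --pt "0 0 0 -0.6 0 0 0" --pt "0 0 0 -0.6 0 0 0" --pt "0 0 0 0 0 0 0"

```text
time_s: 15.18
tool_pos: [0.6225, 0.2436, 0.0611]
eef_rot: [-1.013, 1.567, -2.794]
force: [-9.3, -3.3, 9.4]
gripper_width: 0.0233
```

Run:
```python
from gap import *
delta([.6225,.243,.061],-12)
```

```text
t 15.18 pos [0.6225 0.2436 0.0611] jaw -12.03 tilt [-0.0031 -0.0011 -1.    ] q [ 0.288  0.441  1.3   -0.     1.404  0.498] F [-9.3 -3.3  9.4] M [-0.44  1.31 -0.05] w 0.0233
shift mm [0.1 0.1 0.6] turn [-0.0005  0.0018  0.0028] or [ 3.1411e+00  4.5000e-03 -2.8000e-03]
```

>>> step_arm --pt "0 0 0 -0.6 0 0 0" --pt "0 0 0 -0.6 0 0 0" --pt "0 0 0 0 0 0 0"

```text
time_s: 15.55
tool_pos: [0.6226, 0.2442, 0.0611]
eef_rot: [-0.834, 1.567, -2.615]
force: [-10.6, -4.7, 11.4]
gripper_width: 0.0232
```

>>> step_arm --pt "0 0 0 -0.6 0 0 0" --pt "0 0 0 -0.6 0 0 0" --pt "0 0 0 0 0 0 0"

```text
time_s: 15.92
tool_pos: [0.6226, 0.2442, 0.0611]
eef_rot: [-0.629, 1.565, -2.411]
force: [-12.6, -7.5, 12.1]
gripper_width: 0.023
```

>>> step_arm --pt "0 0 0 -0.6 0 0 0" --pt "0 0 0 -0.6 0 0 0" --pt "0 0 0 0 0 0 0"

```text
time_s: 16.3
tool_pos: [0.6226, 0.2443, 0.0611]
eef_rot: [-0.524, 1.563, -2.306]
force: [-13.3, -10.9, 12.4]
gripper_width: 0.0229
```

Run:
```python
from gap import *
delta([.6225,.243,.061],-12)
```

```text
t 16.3 pos [0.6226 0.2443 0.0611] jaw -12.08 tilt [-0.0055 -0.0061 -1.    ] q [ 0.291  0.444  1.295 -0.004  1.409  0.503] F [-13.3 -10.9  12.4] M [-1.13  1.6   0.11] w 0.0229
shift mm [0.1 0.1 1.3] turn [-0.0014  0.0071  0.0041] or [ 3.1402  0.0064 -0.0111]
```

Both stops are in contact (about 11 N and 13 N). The tool leans by 0.4°, so I null that, add a little downforce, and check flushness.

>>> step_arm --pt "0 0.8 0 0 0 0.006 0.004" --pt "0 0.5 0.6 -0.3 0 0.003 0.002" --pt "0 0 0 0 0 0 0" --pt "0 0 0 0 0 0 0"

```text
time_s: 16.8
tool_pos: [0.6226, 0.2443, 0.061]
eef_rot: [2.611, 1.57, 0.83]
force: [-15.8, -10.4, 17.8]
gripper_width: 0.0232
```

Run:
```python
from gap import *
delta([.6226,.2443,.061],-12)
save('wrist','w6.png');save('scene','s6.png'); t=cv2.imread('pics/w6.png');cv2.imwrite('pics/c10.png',cv2.resize(t[100:280,180:400],None,fx=3.3,fy=3.3,interpolation=cv2.INTER_CUBIC))
t=cv2.imread('pics/s6.png');cv2.imwrite('pics/c11.png',cv2.resize(t[220:360,250:410],None,fx=4,fy=4,interpolation=cv2.INTER_CUBIC))
```

```text
t 16.8 pos [0.6226 0.2443 0.061 ] jaw -12.07 tilt [ 8.e-04  9.e-04 -1.e+00] q [2.890e-01 4.390e-01 1.303e+00 1.000e-03 1.399e+00 4.990e-01] F [-15.8 -10.4  17.8] M [-1.62  2.48  0.06] w 0.0232
shift mm [-0.  0.  0.] turn [-0.0012 -0.001  -0.0006] or [ 3.1404e+00 -9.0000e-04  1.6000e-03]
```

View pics/c10.png

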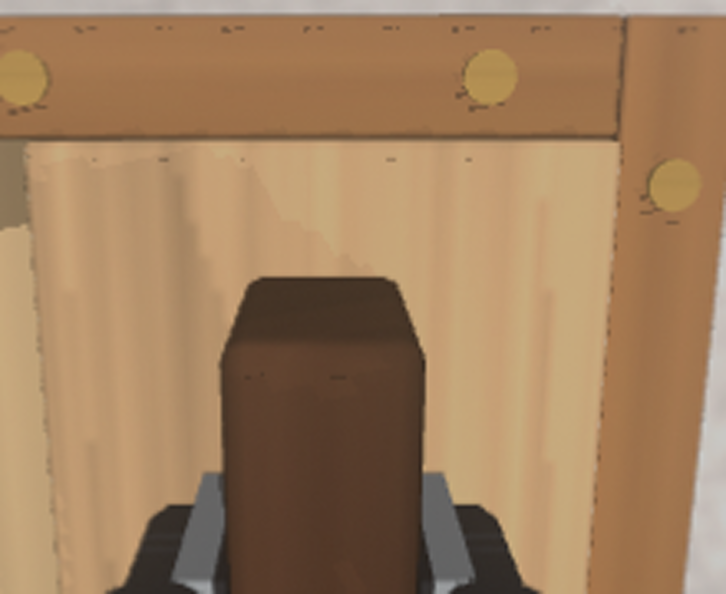

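View pics/c11.png

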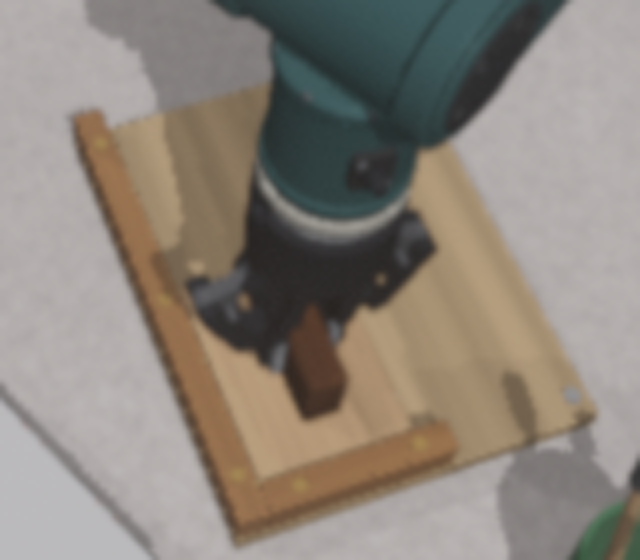

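Flush on both sides: no gap is visible along the short stop (crop row 138) or the long stop. I firm up the press slightly and let it settle.

>>> step_arm --pt "0 0.3 0.6 -0.6 0 0.001 0.001" --pt "0 0.3 0.6 -0.6 0 0.001 0.001" --pt "0 0 0 0 0 0 0" --pt "0 0 0 0 0 0 0" --pt "0 0 0 0 0 0 0" --pt "0 0 0 0 0 0 0" --pt "0 0 0 0 0 0 0" --pt "0 0 0 0 0 0 0"

```text
time_s: 17.9
tool_pos: [0.6226, 0.2444, 0.061]
eef_rot: [-2.337, 1.57, 2.165]
force: [-20.4, -12.6, 22.7]
gripper_width: 0.0228
```

Run:
```python
from gap import *
delta([.6226,.2443,.061],-12)
save('wrist','w7.png'); save('scene','s7.png');t=cv2.imread('pics/w7.png');cv2.imwrite('pics/c12.png',cv2.resize(t[100:280,180:400],None,fx=3.3,fy=3.3,interpolation=cv2.INTER_CUBIC))
a=cv2.imread('pics/scene0.png').astype(int);b=cv2.imread('pics/s7.png').astype(int)
for n,(x0,y0,x1,y1) in dict(small=(195,145,240,190),purple=(220,85,275,125),tape=(235,190,265,215),mug=(180,185,222,235)).items(): print(n,abs(a-b)[y0:y1,x0:x1].mean().round(1))
```

```text
t 17.9 pos [0.6226 0.2444 0.061 ] jaw -12.07 tilt [-2.e-04  3.e-04 -1.e+00] q [0.289 0.44  1.302 0.    1.4   0.5  ] F [-20.4 -12.6  22.7] M [-2.02  3.19 -0.  ] w 0.0228
shift mm [-0.   0.   0.1] turn [-0.0012 -0.0003  0.0003] or [3.1404e+00 5.0000e-04 4.0000e-04]
small 10.7
purple 10.3
tape 11.1
mug 11.1
```

View pics/c12.png

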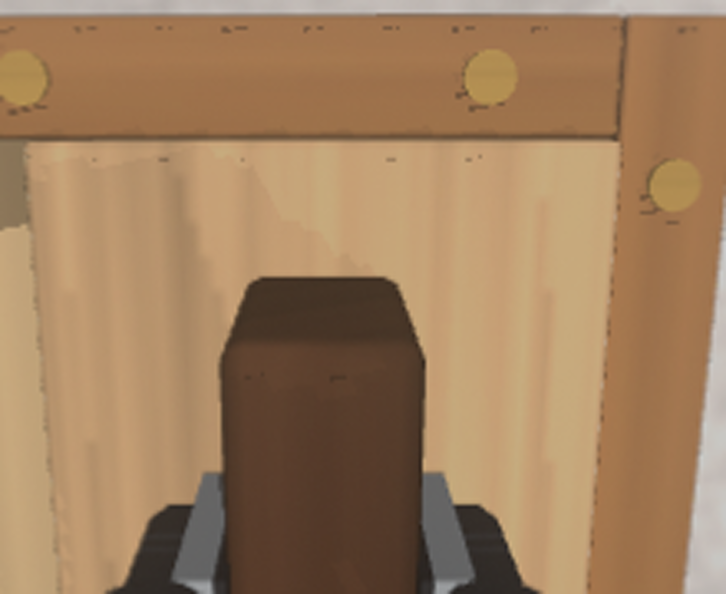

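The block is flush at both stops (crop row 138 and the seam from (618,140) to (590,590)), pressed at about 17 N on each. The bystanders look unmoved: the image differences are the same small value everywhere. I hand it in.

```bash
python3 -c "
from station import sign_off,get_obs
print(sign_off()); o=get_obs(); print(o['time_s'],o['force'],o['tool_pos'])"
```

```text
the job is handed in; nothing more can be done
None
the job is handed in; nothing more can be done
```

The job is handed in at about 18 s of the 43 s allowed. I gripped the larger pale block by its handle and set it flat on the board, about 16–17 mm clear of both stops. I then slid it to the long stop and along that to the short stop, and it is still held there.

**Last checks before hand-in:**
- **Seating:** The wrist image shows no visible gap at either stop. The tool was upright, and its yaw was within 0.1° of my measured board angle.
- **Press:** The force was about 17 N toward each stop (friction included), with about 23 N down. No wrist force I read came near the 120 N limit.
- **Bystanders:** The small block, purple look-alike, tape and mug looked unmoved. I compared before and after images, and the difference was small and even across all four. I did not check the jar or the tin this way.

**Disagreement:** The top camera's estimate of the seated position was about 4 mm off along the board. Contact agreed with the wrist camera, so I went by that and by the measured force.

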